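# Release the jammed drawer from behind

### The job

The desk drawer below the red marker is jammed shut. Take the blue-handled release rod, push its dowel down the slanting hole at the back of that drawer until the spring latch lets go and the drawer pops open, then lay the rod flat in its black tray again. Leave the drawer below the green marker shut, and do not shift the bottle, the mug, the folders or the tape dispenser.

Things in the scene. Friction and masses are not known exactly. Their poses are not given: they have to be found in the camera images.
- cabinet: Grey and white two-drawer desk cabinet, fixed, 300 mm wide (y), 170 mm high; origin at the table under its middle. Its drawer fronts face its own -x, 132 mm ahead of the origin (handles 155 mm). The flat top runs from x -120 mm to x 0; from there the white back slopes down at 60 degrees to horizontal, to x 81 mm at 30 mm height (facing +x and up, away from the robot). z up; it stands turned a little about z.
- hole_left (a point): Centre of the mouth of the left drawer's release hole in the sloping back, cabinet frame (0.0404, +0.072, 0.100). Round, 19 mm across, black ring round it. The hole is a straight bore that runs 44 mm deep into the cabinet, square to the sloping back: in the cabinet's frame its inward direction is (-0.866, 0, -0.5), so 30 degrees below horizontal, toward the cabinet's front. The point's axes are the cabinet's.
- hole_right (a point): Centre of the mouth of the right drawer's release hole in the sloping back, cabinet frame (0.0404, -0.072, 0.100). Round, 19 mm across, black ring round it. The hole is a straight bore that runs 44 mm deep into the cabinet, square to the sloping back: in the cabinet's frame its inward direction is (-0.866, 0, -0.5), so 30 degrees below horizontal, toward the cabinet's front. The point's axes are the cabinet's.
- drawer_left (a joint): Left drawer, +y side in the cabinet's frame: 0 shut and latched, slides out toward the cabinet's -x as far as 0.07 m. Its own spring pushes it all the way out and holds it there once the latch lets go.
- drawer_right (a joint): Right drawer, -y side in the cabinet's frame: 0 shut and latched, slides out toward the cabinet's -x as far as 0.07 m. Its own spring pushes it all the way out and holds it there once the latch lets go.
- latch_left (a joint): Latch lever of the left drawer (its brass pad, 24 mm square, is seen down the hole): 0 at rest, up to 0.26 rad. The pad lies 46 mm down the hole from the mouth and moves 5 mm inward per 0.1 rad; the drawer is let go at about 0.16 rad (pad 8 mm in), the stop is at 13 mm. Springy: about 2 N to start, 6 N at the stop.
- latch_right (a joint): Latch lever of the right drawer (its brass pad, 24 mm square, is seen down the hole): 0 at rest, up to 0.26 rad. The pad lies 46 mm down the hole from the mouth and moves 5 mm inward per 0.1 rad; the drawer is let go at about 0.16 rad (pad 8 mm in), the stop is at 13 mm. Springy: about 2 N to start, 6 N at the stop.
- marker_red: Red disc, 34 mm across, 10 mm high, fixed on the cabinet's top by the back edge, above the hole of the jammed drawer (left or right); origin at its underside.
- marker_green: Green disc of the same size, above the hole of the drawer that must stay shut.
- rod: Release rod, loose, about 110 g, 200 mm long: blue handle 80 mm long and 22 mm square, then a pale round dowel 120 mm long, 10 mm across. Origin at the middle of the handle, on its axis; +x runs along the rod to the dowel's tip; balance point 20 mm from the origin toward the tip. It starts flat on the tray's floor with the dowel pointing roughly toward the robot.
- rod_tip (a point): End of the dowel, on the rod's axis, 160 mm from the middle of the handle.
- tray: Black open pen tray, fixed, 250 x 155 mm outside, 5 mm walls 16 mm high over the table, floor 5 mm thick; origin under its middle, long side along its x. It stands to the left or right of the cabinet.
- folders: Stack of yellow folders, loose, 235 x 165 x 48 mm, on the side where the tray is not; origin under its middle. Not to be shifted.
- bottle: Blue bottle, loose, 64 mm across, 150 mm tall, standing behind the cabinet between the lines of the two holes; origin under its middle. Not to be shifted.
- mug: White mug, loose, 80 mm across, 95 mm tall, handle to its +y; origin under its middle. Not to be shifted.
- dispenser: Tape dispenser, loose, 50 x 110 mm and 54 mm tall, on the cabinet's flat top; origin under its middle. Not to be shifted.
Things that resemble listed ones, but are neither listed nor needed, are in the scene too. Several things have the shape of the rod; the one meant has the colours described above.

How it is judged:
By the outcome, as a careful person would: the job done as asked, in the order asked, and still so for the second after the job is handed in, with the robot touching nothing.
It also fails if it takes over 58 s, if anything falls off the work surface, if the arm or the gripper's body presses on something with over 40 N, if the wrist force passes 120 N, or if a joint passes its speed limit or range.

### The arm

A 6-joint arm with a two-finger parallel gripper is mounted at the origin on the work surface. World frame = base frame: x ahead of the robot, y to its left, z up, the work surface at z = 0. Lengths are in m, angles in rad, forces in N, time in s.
With the tool pointing down it reaches from about 0.35 to 0.975 m from the base axis. Payload 4.9 kg.
Tool frame: the origin (TCP) lies midway between the tips of the shut fingers; the grasp point (between the pads) lies 19 mm behind it; z points along the fingers, y is the line along which they close (so a half turn about z gives the same grasp; the last joint's range is limited). The gripper opens to 85 mm and grips with 20 to 120 N. Pads are 22 mm wide; open, the fingers measure 114 mm over their backs; the gripper's body (76 mm by 85 mm) begins 54 mm behind the grasp point. The pads swing forward as they close: fully open they stand 13 mm farther back than shut.
Start: joints at [1.051, 0.053, 1.613, -0, 1.476, -0.119], TCP at [0.244, 0.575, 0.231] pointing down, gripper open.
Joint ranges: [-3.01, 3.01], [-1.01, 2.22], [0.06, 2.58], [-1.02, 4.17], [0.09, 2.62], [-3.14, 3.14]. Speed limits (rad/s): [2.57, 2.57, 3.14, 3.14, 3.14, 3.14].

### API

Orientations are given as a unit quaternion [w, x, y, z].
In Python, from plant import state, grab_frame, camera_info, job_done, spot_in, masks_of, pinpoint gives the robot as it stands.
- The arm moves only by the shell command python3 -m handwheel 'ROWS' [OPENING]. ROWS is JSON, a list that holds one entry, the list of rows, each a list of 6 numbers: the shift along the world's x, y, z in m, then the turn, a rotation vector about the world's x, y, z in degrees. In form: [[[tx, ty, tz, ax, ay, az], ...]]. A call has 1 to 20 rows; each row shifts and turns the commanded pose from where the row before left it; what a row does not reach is not made up. A row lasts 1/12 s, in which the tool goes at most 41.7 mm and 7.16 degrees, less where a joint would pass 70% of its speed; a pose out of reach is approached as far as the arm can. A call is refused whole if a number of a shift passes 0.0417 or a number of a turn 7.16, either way. A call with a gripper value outside its range is refused whole. OPENING is the opening, from 0 (shut) to 1 (fully open), set as the call begins (- or left out, the last holds). The fingers move at their own pace and stop on an object; the grip force is fixed at half the most. Time passes only in rows, so rows that do not move let the fingers close. It gives the time, the measured TCP pose, the force, the opening and the grip force at its end, in the units of the state.
- state(): the state, without advancing time (a new reading comes with each control period).
- grab_frame(name): name is "scene" or "top"; returns (picture, depth): 400x640x3 uint8, blue, green, red; 400x640 float32, m along the optical axis (not along the pixel's ray), 0 where there is no reading.
- camera_info(name): a dict with "fx", "fy", "cx", "cy" (pixels), "T" (4x4, takes a point from camera to world coordinates). Camera axes: x right, y up, looking along -z (the intrinsics and any distortion apply to the point x, -y, -z); pixel columns grow to the right and rows downward; lengths in m; the calibration is good to about 2 mm. A picture is of the moment at which its call begins. camera_info takes no time and is no camera call.
- job_done(): hands the job in; it is judged then, once.
Trained networks look in the newest picture that a camera, given by its name, has taken for a name from the list of things; names that differ only in an ending like _2 or _b are one class to them, and where a whole thing is asked for, a point or a joint stands for the part that bears it (a point fixed in the world has none). Each returns a list of dicts, best first, with "conf" (0 to 1); they miss things now and then, are a little off and sometimes report something else, mostly with a low value. They report only what shows in the picture. A call takes as long as a camera call. They do not tell look-alikes from the thing itself.
- spot_in(camera, thing): "box" ([left, top, width, height] in pixels, round what is visible of it).
- masks_of(camera, thing): "region" (400x640 bool, what is visible of it) and "box" ([left, top, width, height] in pixels, round what is visible of it).
- pinpoint(camera, thing): "position" ([column, row] in pixels: a listed point, or the origin of a listed thing).
The state is a dict: "time": time; "joint_pos": joint angles; "joint_vel": joint speeds; "joint_efforts": joint torques, N m; "tool_pos": TCP position; "tool_rot": TCP orientation; "contact_force": force on the tool from outside, world axes, zero at the start; "ft_torque": the same for the moment, N m; "gripper_width": opening from 0.0 (shut) to 1.0 (fully open); "grasp_force": force on a finger pad.
Only numpy, scipy, OpenCV 4.12 (cv2) and the standard library are available. Lean on these libraries where they do the work, as an engineer would, in place of code of your own. Each camera call takes 0.05 s, during which the arm holds its last target. There are 200 camera calls.

## Working session

There is one attempt and no reset: what is moved stays moved. The work goes in short steps, Python scripts to look and compute and a shell command to move; the robot and the scene stay as the last step left them, time stands still between calls to the robot, and variables do not carry over. Pictures are saved under pics/ and viewed, at most 10 in all, crops included, and the job is handed in when it is done.

```bash
ls; mkdir -p pics
cat > h.py <<'E'
import numpy as np, cv2
from plant import *
def pt(cam,u,v,D=None,z=None):
    c=camera_info(cam);T=np.array(c["T"])
    r=np.array([(u-c["cx"])/c["fx"],-(v-c["cy"])/c["fy"],-1.0])
    if z is not None:
        d=T[:3,:3]@r; s=(z-T[2,3])/d[2]; return T[:3,3]+s*d
    d=D[int(round(v)),int(round(u))]
    return T[:3,:3]@(r*d)+T[:3,3]
def cloud(cam,D,m):
    c=camera_info(cam);T=np.array(c["T"]);v,u=np.nonzero(m&(D>0));d=D[v,u]
    P=np.c_[(u-c["cx"])/c["fx"]*d,-(v-c["cy"])/c["fy"]*d,-d]
    return P@T[:3,:3].T+T[:3,3],u,v
E
python3 - <<'E'
from h import *
for c in("scene","top"):
    p,D=grab_frame(c);cv2.imwrite(f"pics/{c}0.png",p);np.save(f"{c}0.npy",D)
    i=camera_info(c);print(c,{k:(np.round(v,3).tolist()) for k,v in i.items()})
    for n in("rod","rod_tip","tray","cabinet","hole_left","hole_right","marker_red","marker_green","bottle","mug","dispenser","folders"):
        try:
            r=pinpoint(c,n)
            print(n,[(np.round(x["position"]).tolist(),round(x["conf"],2),np.round(pt(c,*x["position"],D=D),3).tolist()) for x in r[:4]])
        except Exception as e: print(n,e)
print(state())
E
```

```text
pics
scene {'fx': 438.536, 'fy': 438.536, 'cx': 316.778, 'cy': 198.886, 'T': [[-0.297, -0.81, 0.505, 1.267], [0.955, -0.259, 0.145, 0.086], [0.013, 0.526, 0.851, 1.315], [0.0, 0.0, 0.0, 1.0]]}
rod [([189.0, 160.0], 0.73, [0.48, -0.628, 0.023]), ([246.0, 193.0], 0.7, [0.551, -0.376, 0.021])]
rod_tip [([269.0, 164.0], 0.7, [0.396, -0.352, 0.006]), ([202.0, 197.0], 0.58, [0.6, -0.527, -0.002])]
tray [([258.0, 186.0], 0.77, [0.499, -0.354, -0.001])]
cabinet [([353.0, 228.0], 0.77, [0.605, 0.016, 0.086])]
hole_left [([377.0, 226.0], 0.77, [0.572, 0.089, 0.084])]
hole_right [([332.0, 224.0], 0.56, [0.613, -0.05, 0.092])]
marker_red [([383.0, 199.0], 0.6, [0.531, 0.084, 0.181])]
marker_green [([337.0, 191.0], 0.67, [0.545, -0.058, 0.175]), ([423.0, 308.0], 0.5, [0.797, 0.274, 0.093])]
bottle [([344.0, 292.0], 0.58, [0.805, 0.045, 0.051])]
mug [([425.0, 306.0], 0.56, [0.758, 0.292, 0.007])]
dispenser []
folders [([466.0, 240.0], 0.8, [0.522, 0.373, 0.057]), ([424.0, 308.0], 0.46, [0.762, 0.291, 0.001])]
top {'fx': 396.58, 'fy': 396.58, 'cx': 324.912, 'cy': 200.794, 'T': [[0.097, 0.974, -0.20
[... 1017 characters left out ...]
 1.3, 'joint_pos': array([ 1.05096001e+00,  5.26869044e-02,  1.61286717e+00, -9.08075360e-06,
        1.47602160e+00, -1.19018368e-01]), 'joint_vel': array([ 0.0017749 ,  0.00016308, -0.00012885, -0.00024595, -0.00109024,
       -0.00091252]), 'joint_efforts': array([-1.31782093e-03, -3.93679583e+01, -3.70450401e+01, -2.91913584e-04,
        5.82348330e-04,  2.85149909e-06]), 'tool_pos': array([0.24386433, 0.57544902, 0.23133134]), 'tool_rot': array([6.95756240e-06, 1.99069715e-01, 9.79985331e-01, 6.64159345e-06]), 'contact_force': array([-0.38391031, -0.83692748, -0.37536208]), 'ft_torque': array([0.01087136, 0.01732636, 0.01043517]), 'grasp_force': 0.0, 'gripper_width': 0.9975510473612605}
```

View pics/scene0.png

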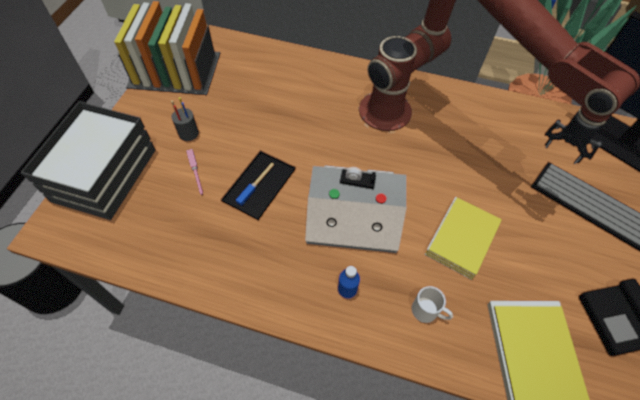

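View pics/top0.png

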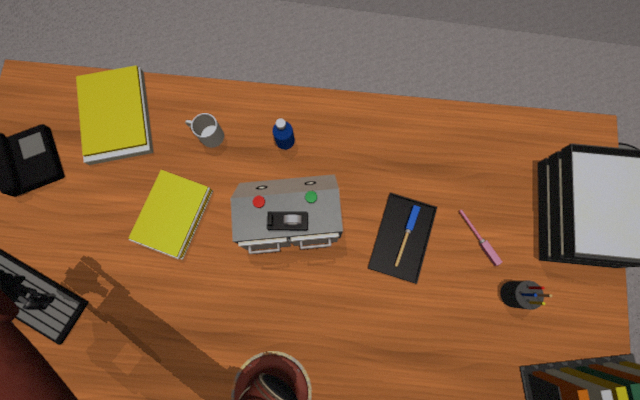

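The blue-handled rod lies in the black tray (scene 246,193; top 413,220). Possible confusions are the pink rod (scene 195,170; top 480,240), the pens in the cup (top 525,293), and the hole_right detection at top (308,182). I choose the one in the tray. The red marker (top 259,202; scene 381,199) is on the left (+y) drawer, whose hole is at top (262,187) and scene (377,227).

Run:
```python
from h import *
tiles=[]
for c,hb,rb in(("scene",[(377,227),(332,223)],(225,155,70,60)),("top",[(262,187),(310,183)],(385,190,50,90))):
    p=cv2.imread(f"pics/{c}0.png");D=np.load(f"{c}0.npy")
    hsv=cv2.cvtColor(p,cv2.COLOR_BGR2HSV)
    x,y,w,h=rb;R=np.zeros(D.shape,bool);R[y:y+h,x:x+w]=1
    blue=R&(hsv[...,0]>95)&(hsv[...,0]<130)&(hsv[...,1]>120)&(hsv[...,2]>70)
    dow=R&(hsv[...,0]<30)&(hsv[...,2]>120)
    k,l,s,_=cv2.connectedComponentsWithStats(dow.astype(np.uint8));print(s[1:].tolist())
    for n,m,z in(("blue",blue,.026),("dow",dow,.018)):
        v,u=np.nonzero(m)
        P=np.array([pt(c,a,b,z=z) for a,b in zip(u,v)])[:,:2];C=P.mean(0)
        e=np.linalg.svd(P-C)[2][0];e=-e*np.sign(e[0]);t=(P-C)@e
        Z=cloud(c,D,m)[0][:,2]
        print(c,n,len(P),"C",C.round(4),"dir",e.round(3),"ang",np.degrees(np.arctan2(e[1],e[0])).round(1),"ext",t.min().round(3),t.max().round(3),"ends",(C+e*t.min()).round(3),(C+e*t.max()).round(3),"z",np.median(Z).round(4))
    # slope plane
    P,u,v=cloud(c,D,np.ones(D.shape,bool))
    s=(P[:,0]>.5)&(P[:,0]<.68)&(abs(P[:,1]-.015)<.13)&(P[:,2]>.05)&(P[:,2]<.155)
    Q=P[s]
    for _ in range(4):
        C=np.median(Q,0) if _==0 else Q.mean(0);n=np.linalg.svd(Q-C,full_matrices=False)[2][2];n*=np.sign(n[2]);Q=Q[abs((Q-C)@n)<.004]
    print("plane",len(Q),n.round(3),"yaw",np.degrees(np.arctan2(n[1],n[0])).round(2),"tilt",np.degrees(np.arcsin(n[2])).round(1))
    i=camera_info(c);T=np.array(i["T"])
    for (a,b) in hb:
        g=p[b-9:b+10,a-9:a+10].max(2)
        m=(g<90).astype(np.uint8);vv,uu=np.nonzero(m);
        r=T[:3,:3]@np.array([(uu.min()/2+uu.max()/2+a-9-i["cx"])/i["fx"],-((vv.min()+vv.max())/2+b-9-i["cy"])/i["fy"],-1]);s_=((C-T[:3,3])@n)/(r@n)
        print("hole",(uu.min()+a-9,uu.max()+a-9,vv.min()+b-9,vv.max()+b-9),(T[:3,3]+s_*r).round(4))
    t=(P[:,2]>.16)&(P[:,2]<.176)&(abs(P[:,1]-.015)<.2)&(P[:,0]>.35)&(P[:,0]<.62)
    hull=P[t][:,:2].astype(np.float32);print("top rect",cv2.minAreaRect(hull),np.median(P[t][:,2]))
    for n in("bottle","dispenser","mug","tray"):
        for q in masks_of(c,n)[:1]:
            X=cloud(c,D,q["region"])[0];print(n,round(q["conf"],2),np.percentile(X,[2,50,98],axis=0).round(3).tolist())
    x,y,w,h=rb;tiles.append(cv2.resize(p[y-5:y+85,x-5:x+85],(390,390),interpolation=cv2.INTER_CUBIC))
cv2.imwrite("pics/rod1.png",np.hstack(tiles))
```

```text
[[225, 155, 31, 38, 609], [271, 155, 24, 11, 146], [253, 163, 21, 23, 92], [263, 172, 32, 43, 716], [225, 204, 21, 11, 127]]
scene blue 191 C [ 0.5578 -0.3788] dir [-0.975  0.223] ang 167.1 ext -0.042 0.047 ends [ 0.599 -0.388] [ 0.512 -0.368] z 0.025
scene dow 1690 C [ 0.4947 -0.3431] dir [-0.376 -0.927] ang -112.1 ext -0.171 0.189 ends [ 0.559 -0.184] [ 0.424 -0.518] z 0.0003
plane 2446 [0.848 0.165 0.504] yaw 11.03 tilt 30.2
hole (np.int64(372), np.int64(381), np.int64(223), np.int64(229)) [0.5832 0.0868 0.0998]
hole (np.int64(327), np.int64(335), np.int64(218), np.int64(225)) [ 0.611  -0.0541  0.0993]
top rect ((0.5033211708068848, -0.0035191327333450317), (0.13532599806785583, 0.30031049251556396), 11.61936092376709) 0.16929161514801683
bottle 0.81 [[0.758, 0.02, 0.01], [0.789, 0.05, 0.099], [0.804, 0.077, 0.152]]
dispenser 0.77 [[0.439, -0.063, 0.167], [0.491, -0.009, 0.188], [0.509, 0.045, 0.223]]
mug 0.6 [[0.724, 0.251, -0.001], [0.759, 0.297, 0.045], [0.804, 0.358, 0.096]]
tray 0.7 [[0.364, -0.444, -0.001], [0.486, -0.35, 0.006], [0.616, -0.268, 0.019]]
[[385, 190, 50, 16, 4
[... 324 characters left out ...]
0013
plane 973 [0.85  0.165 0.5  ] yaw 10.97 tilt 30.0
hole (np.int64(256), np.int64(266), np.int64(186), np.int64(189)) [0.5812 0.0887 0.1051]
hole (np.int64(305), np.int64(315), np.int64(181), np.int64(184)) [ 0.612  -0.0533  0.0995]
top rect ((0.4985998570919037, 3.948807716369629e-05), (0.13321666419506073, 0.30164065957069397), 10.949615478515625) 0.1707159703844464
bottle 0.71 [[0.74, 0.021, -0.002], [0.757, 0.047, 0.098], [0.796, 0.091, 0.153]]
dispenser 0.78 [[0.454, -0.058, 0.184], [0.477, -0.007, 0.19], [0.504, 0.042, 0.226]]
mug 0.77 [[0.724, 0.254, 0.001], [0.771, 0.301, 0.052], [0.801, 0.358, 0.097]]
tray 0.63 [[0.366, -0.439, 0.0], [0.48, -0.348, 0.006], [0.612, -0.266, 0.021]]
```

View pics/rod1.png

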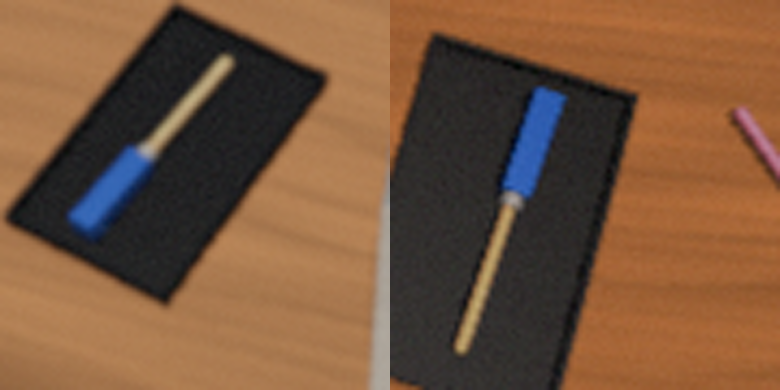

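The crop confirms it: blue handle with a pale dowel, lying in the black tray. Now I'll refine the rod's axis from the saved pictures, and start the approach high over the scene.

```bash
python3 - <<'E'
from h import *
for c,rb,seed in(("scene",(225,155,70,60),(263,174)),("top",(385,190,50,90),(402,248))):
    p=cv2.imread(f"pics/{c}0.png");hsv=cv2.cvtColor(p,cv2.COLOR_BGR2HSV)
    x,y,w,h=rb;R=np.zeros(p.shape[:2],bool);R[y:y+h,x:x+w]=1
    dow=R&(hsv[...,0]<30)&(hsv[...,2]>110)
    k,l,s,ce=cv2.connectedComponentsWithStats(dow.astype(np.uint8))
    i=1+np.argmin(np.linalg.norm(ce[1:]-seed,axis=1));v,u=np.nonzero(l==i)
    P=np.array([pt(c,a,b,z=.018) for a,b in zip(u,v)])[:,:2];C=P.mean(0)
    e=np.linalg.svd(P-C)[2][0];e=-e*np.sign(e[0]);t=(P-C)@e
    print(c,len(P),C.round(4),np.degrees(np.arctan2(e[1],e[0])).round(1),(C+e*t.min()).round(4),(C+e*t.max()).round(4))
E
python3 -m handwheel '[[[0.011,-0.034,0.02,0,0,0.5],[0.011,-0.034,0.02,0,0,0.5],[0.011,-0.034,0.02,0,0,0.5],[0.011,-0.034,0.02,0,0,0.5],[0.011,-0.034,0.02,0,0,0.5],[0.011,-0.034,0.02,0,0,0.5],[0.012,-0.037,0,0,0,0.5],[0.012,-0.037,0,0,0,0.5],[0.012,-0.037,0,0,0,0.5],[0.012,-0.037,0,0,0,0.5],[0.012,-0.037,0,0,0,0.5],[0.012,-0.037,0,0,0,0.5],[0.012,-0.037,0,0,0,0.5],[0.012,-0.037,0,0,0,0.5],[0.012,-0.037,0,0,0,0.5],[0.012,-0.037,0,0,0,0.5],[0.012,-0.037,0,0,0,0.5],[0.012,-0.037,0,0,0,0.5],[0.012,-0.037,0,0,0,0.5],[0.012,-0.037,0,0,0,0.5]]]' 1
```

```text
scene 99 [ 0.4542 -0.3515] 164.5 [ 0.5069 -0.3662] [ 0.3992 -0.3363]
top 128 [ 0.4543 -0.3519] 164.4 [ 0.5121 -0.3681] [ 0.3973 -0.336 ]
time: 3.37
tool_pos: [0.478, -0.1487, 0.3515]
tool_rot: [0.0, 0.113, 0.994, -0.0]
contact_force: [0.3, 0.1, 0.7]
gripper_width: 0.999
grasp_force: 0.0
```

```bash
python3 -m handwheel '[[[0.0072,-0.023,-0.028,0,0,-0.26],[0.0072,-0.023,-0.028,0,0,-0.26],[0.0072,-0.023,-0.028,0,0,-0.26],[0.0072,-0.023,-0.028,0,0,-0.26],[0.0072,-0.023,-0.028,0,0,-0.26],[0.0072,-0.023,-0.028,0,0,-0.26],[0.0072,-0.023,-0.028,0,0,-0.26],[0.0072,-0.023,-0.028,0,0,-0.26],[0.0072,-0.023,-0.028,0,0,-0.26],[0.0072,-0.023,-0.028,0,0,-0.26],[0,0,0,0,0,0],[0,0,0,0,0,0]]]' 0.6
python3 - <<'E'
from h import *
p,D=grab_frame("scene");q,_=grab_frame("top")
f=lambda p,x,y:cv2.resize(p[y:y+100,x:x+100],(390,390),interpolation=cv2.INTER_CUBIC)
cv2.imwrite("pics/over.png",np.hstack([f(p,200,140),f(q,360,180)]))
from scipy.spatial.transform import Rotation as R
s=state();w=s["tool_rot"];M=R.from_quat(w[[1,2,3,0]]).as_matrix();print(s["tool_pos"],np.degrees(np.arctan2(M[1,0],M[0,0])))
E
```

```text
time: 4.37
tool_pos: [0.5483, -0.3762, 0.0679]
tool_rot: [-0.002, 0.136, 0.991, 0.002]
contact_force: [0.5, 0.4, -0.5]
gripper_width: 0.597
grasp_force: 0.0
[ 0.55042902 -0.37653535  0.07261423] 164.4496201465851
```

View pics/over.png

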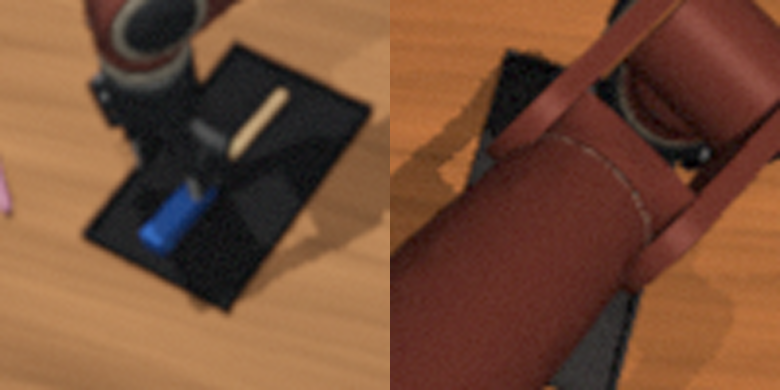

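The gripper straddles the handle (scene crop about 200,170). Now I go down and grip.

```bash
python3 -m handwheel '[[[0,-0.002,-0.02,0,0,0],[0,0,-0.02,0,0,0],[0,0,-0.012,0,0,0],[0,0,-0.006,0,0,0],[0,0,-0.004,0,0,0],[0,0,0,0,0,0],[0,0,0,0,0,0]]]' 0.6 && python3 -m handwheel '[[[0,0,0,0,0,0],[0,0,0,0,0,0],[0,0,0,0,0,0],[0,0,0,0,0,0],[0,0,0,0,0,0],[0,0,0,0,0,0],[0,0,0,0,0,0],[0,0,0,0,0,0]]]' 0
```

```text
time: 5.05
tool_pos: [0.5505, -0.3788, 0.0106]
tool_rot: [0.001, 0.135, 0.991, -0.0]
contact_force: [-0.8, -0.1, -1.0]
gripper_width: 0.596
grasp_force: 0.0
time: 5.72
tool_pos: [0.5506, -0.3792, 0.0106]
tool_rot: [0.001, 0.135, 0.991, -0.001]
contact_force: [0.4, 0.6, 6.2]
gripper_width: 0.241
grasp_force: 63.0
```

```bash
python3 -m handwheel '[[[0,0,0.02,0,0,0],[0,0,0.03,0,0,0],[0,0,0.038,0,0,0],[0,0,0.038,0,0,0],[0,0,0.038,0,0,0],[0,0,0.038,0,0,0],[0,0,0.038,0,0,0],[0,0,0.038,0,0,0],[0,0,0.03,0,0,0],[0,0,0.012,0,0,0]]]' 0 && python3 -m handwheel '[[[0.006,0.017,0,0,0,1],[0.012,0.033,0,0,0,1.8],[0.0133,0.035,0,0,0,1.9],[0.0133,0.035,0,0,0,1.9],[0.0133,0.035,0,0,0,1.9],[0.0133,0.035,0,0,0,1.9],[0.0133,0.035,0,0,0,1.9],[0.0133,0.035,0,0,0,1.9],[0.0133,0.035,0,0,0,1.9],[0.0133,0.035,0,0,0,1.9],[0.0133,0.035,0,0,0,1.9],[0.0133,0.035,0,0,0,1.9],[0.0133,0.035,0,0,0,1.9],[0.0133,0.035,0,0,0,1.9],[0.012,0.033,0,0,0,1.9],[0.006,0.017,0,0,0,1],[0,0,0,0,0,0]]]' 0
```

```text
time: 6.55
tool_pos: [0.5508, -0.3794, 0.3351]
tool_rot: [0.003, 0.135, 0.991, -0.002]
contact_force: [0.1, 0.1, -0.5]
gripper_width: 0.239
grasp_force: 62.2
time: 7.97
tool_pos: [0.7452, 0.1458, 0.325]
tool_rot: [-0.002, -0.115, 0.993, 0.001]
contact_force: [0.4, -0.3, -1.8]
gripper_width: 0.239
grasp_force: 62.2
```

```bash
python3 -m handwheel '[[[0.002,-0.005,0,0,0,-1.9],[0.002,-0.005,0,0.96,-4.9,0],[0.002,-0.005,0,0.96,-4.9,0],[0.002,-0.005,0,0.96,-4.9,0],[0.002,-0.0045,0,0.96,-4.9,0],[0,0,-0.02,0.96,-4.9,0],[0,0,-0.02,0.96,-4.9,0],[0,0,-0.02,0,0,0],[0,0,-0.02,0,0,0],[0,0,-0.02,0,0,0],[0,0,-0.015,0,0,0],[0,0,0,0,0,0],[0,0,0,0,0,0],[0,0,0,0,0,0]]]' 0
cat > look.py <<'E'
from h import *
from scipy.spatial.transform import Rotation as R
import sys
s=state();w=s["tool_rot"];M=R.from_quat(w[[1,2,3,0]]).as_matrix()
print("tcp",s["tool_pos"].round(4),"x",M[:,0].round(3),"z",M[:,2].round(3))
H=np.array([.5835,.0878,.1]);o=-np.array([-.850,-.167,-.5]);
a=s["tool_pos"]-.0054*M[:,2]-.0015*M[:,0];tip=a+.16*M[:,0];print("pred tip",tip.round(4))
t=(tip-H)@o;print("tip out",t.round(4),"off",(tip-H-t*o).round(4))
ims=[]
for c in("scene","top"):
    p,D=grab_frame(c);np.save(f"{c}1.npy",D);cv2.imwrite(f"pics/raw_{c}.png",p)
    i=camera_info(c);T=np.array(i["T"])
    def proj(P):
        q=T[:3,:3].T@(np.array(P)-T[:3,3]);return i["cx"]+i["fx"]*q[0]/-q[2],i["cy"]-i["fy"]*q[1]/-q[2]
    print(c,"proj tip",np.round(proj(tip),1),"hole",np.round(proj(H),1))
    for n in("rod_tip","hole_left"):
        print(n,[(np.round(x["position"],1).tolist(),round(x["conf"],2)) for x in pinpoint(c,n)[:2]])
    u,v=map(int,proj(H));x,y=u-45,v-45
    k=cv2.resize(p[y:y+90,x:x+90],(390,390),interpolation=cv2.INTER_CUBIC)
    for P,col in((tip,(0,0,255)),(H,(0,255,0))):
        b=proj(P);cv2.circle(k,(int((b[0]+.5-x)*390/90),int((b[1]+.5-y)*390/90)),2,col,-1)
    ims.append(k)
cv2.imwrite(f"pics/{sys.argv[1]}.png",np.hstack(ims))
E
python3 look.py st1
```

```text
time: 9.13
tool_pos: [0.7561, 0.1167, 0.2154]
tool_rot: [0.258, -0.093, 0.961, 0.025]
contact_force: [0.1, -0.3, -0.6]
gripper_width: 0.239
grasp_force: 62.2
tcp [0.7561 0.1167 0.2154] x [-0.85  -0.165 -0.501] z [ 0.491  0.096 -0.866]
pred tip [0.6187 0.0899 0.1407]
tip out 0.0507 off [-0.0078 -0.0063  0.0154]
scene proj tip [376.6 229.8] hole [376.8 226.1]
rod_tip [([205.4, 195.0], 0.55)]
hole_left [([377.5, 228.0], 0.81)]
top proj tip [260.4 171.9] hole [261.7 187.2]
rod_tip [([461.9, 209.7], 0.55)]
hole_left [([261.7, 184.1], 0.74)]
```

View pics/st1.png

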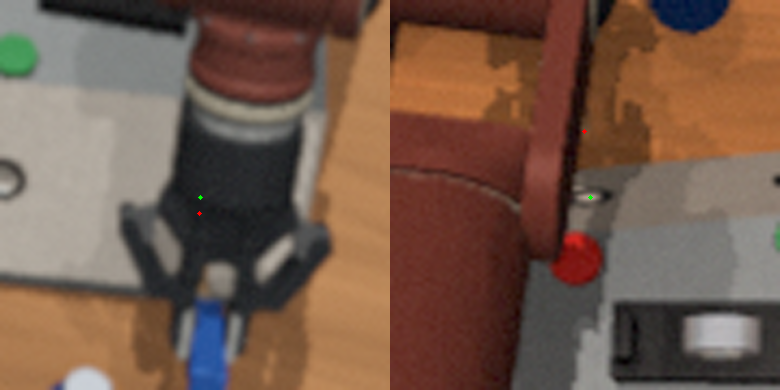

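The gripper (scene crop about 220,200) and the arm (top crop about 500,150) hide the dowel, while the blue handle's rear end shows in the scene view. I'll check the handle's axis from its depth points, in the predicted rod frame.

```bash
cat > rodchk.py <<'E'
from h import *
from scipy.spatial.transform import Rotation as R
s=state();w=s["tool_rot"];M=R.from_quat(w[[1,2,3,0]]).as_matrix()
a=s["tool_pos"]-.0054*M[:,2]-.0015*M[:,0]
for c in("scene","top"):
    p=cv2.imread(f"pics/raw_{c}.png");D=np.load(f"{c}1.npy");hsv=cv2.cvtColor(p,cv2.COLOR_BGR2HSV)
    P,u,v=cloud(c,D,np.ones(D.shape,bool));L=(P-a)@M   # tool-frame coords rel. to rod origin
    h=hsv[v,u];blue=(h[:,0]>95)&(h[:,0]<130)&(h[:,1]>120)&(h[:,2]>60)
    b=blue&(abs(L[:,0])<.07)&(abs(L[:,1])<.025)&(abs(L[:,2])<.025)
    print(c,"blue",b.sum())
    if b.sum()>8:
        B=L[b];print("x",np.percentile(B[:,0],[1,99]).round(4),"y",np.percentile(B[:,1],[5,50,95]).round(4))
        for lo in np.arange(-.045,.04,.01):
            k=B[(B[:,0]>=lo)&(B[:,0]<lo+.01)]
            if len(k)>5:print(lo.round(3),len(k),"ymid",((k[:,1].min()+k[:,1].max())/2).round(4),"ymed",np.median(k[:,1]).round(4),"ztop",np.percentile(k[:,2],20).round(4))
    d=(L[:,0]>.04)&(L[:,0]<.17)&(abs(L[:,1])<.02)&(abs(L[:,2])<.03)
    if d.sum():print("dowel pts",d.sum(),np.percentile(L[d],[5,50,95],axis=0).round(3).tolist())
E
python3 rodchk.py
```

```text
scene blue 157
x [-0.0412  0.0333] y [-0.0116 -0.0014  0.0071]
-0.045 52 ymid -0.0023 ymed -0.0029 ztop -0.0096
-0.035 16 ymid -0.0029 ymed -0.0013 ztop -0.0114
-0.025 20 ymid -0.0023 ymed -0.0036 ztop -0.0114
-0.015 16 ymid -0.0022 ymed -0.0008 ztop -0.0127
-0.005 19 ymid -0.0003 ymed -0.0003 ztop -0.0121
0.005 12 ymid -0.0002 ymed 0.0001 ztop -0.012
0.015 13 ymid 0.0005 ymed 0.0 ztop -0.0113
0.025 8 ymid -0.0008 ymed -0.0005 ztop -0.0124
dowel pts 15 [[0.044, -0.005, -0.008], [0.059, -0.0, -0.005], [0.084, 0.003, -0.002]]
top blue 47
x [-0.0398 -0.0191] y [-0.0104 -0.0042  0.0062]
-0.045 13 ymid -0.0021 ymed -0.0022 ztop -0.0137
-0.035 27 ymid -0.0017 ymed -0.0032 ztop -0.0129
-0.025 7 ymid -0.0072 ymed -0.0086 ztop -0.0136
dowel pts 7 [[0.149, -0.004, -0.009], [0.152, -0.003, -0.003], [0.157, -0.001, 0.001]]
```

The rod matches the prediction to within about 1–2 mm. Correct the offset, then advance to about 10 mm outside the mouth.

```bash
python3 -m handwheel '[[[0.004,0.003,-0.008,0,0,0],[0.004,0.003,-0.0075,0,0,0],[-0.0085,-0.0017,-0.005,0,0,0],[-0.0085,-0.0017,-0.005,0,0,0],[-0.0085,-0.0017,-0.005,0,0,0],[-0.0085,-0.0017,-0.005,0,0,0],[0,0,0,0,0,0],[0,0,0,0,0,0],[0,0,0,0,0,0],[0,0,0,0,0,0]]]' 0
python3 look.py st2; python3 rodchk.py
```

```text
time: 10.27
tool_pos: [0.7301, 0.1162, 0.1798]
tool_rot: [0.258, -0.093, 0.961, 0.025]
contact_force: [0.6, 0.1, -0.8]
gripper_width: 0.241
grasp_force: 62.2
tcp [0.7301 0.1162 0.1798] x [-0.85  -0.166 -0.501] z [ 0.491  0.096 -0.866]
pred tip [0.5928 0.0894 0.1051]
tip out 0.0107 off [ 0.0002 -0.0002 -0.0003]
scene proj tip [376.8 228. ] hole [376.8 226.1]
rod_tip [([205.4, 193.5], 0.64)]
hole_left [([378.4, 224.2], 0.9), ([465.0, 239.0], 0.72)]
top proj tip [261.3 183.7] hole [261.7 187.2]
rod_tip [([461.1, 207.3], 0.55)]
hole_left [([260.2, 185.7], 0.59)]
scene blue 149
x [-0.0428  0.0329] y [-0.0111 -0.0013  0.0071]
-0.045 51 ymid -0.0024 ymed -0.0021 ztop -0.0099
-0.035 19 ymid -0.0033 ymed -0.0045 ztop -0.013
-0.025 17 ymid -0.0027 ymed -0.0014 ztop -0.0128
-0.015 17 ymid -0.001 ymed -0.0008 ztop -0.0127
-0.005 10 ymid -0.0008 ymed 0.0009 ztop -0.0121
0.005 14 ymid -0.0004 ymed -0.0003 ztop -0.0122
0.015 9 ymid 0.0014 ymed 0.0025 ztop -0.0129
0.025 12 ymid -0.001 ymed -0.0024 ztop -0.0123
dowel pts 11 [[0.048, -0.004, -0.008], [0.06, -0.0, -0.005], [0.083, 0.001, -0.004]]
top blue 60
x [-0.0393 -0.0133] y [-0.0106 -0.0033  0.0079]
-0.045 12 ymid -0.0013 ymed -0.0024 ztop -0.0128
-0.035 32 ymid -0.0013 ymed -0.0016 ztop -0.0138
-0.025 14 ymid -0.0022 ymed -0.0057 ztop -0.0127
dowel pts 40 [[0.156, -0.019, -0.025], [0.169, -0.009, -0.002], [0.17, -0.0, 0.027]]
```

View pics/st2.png

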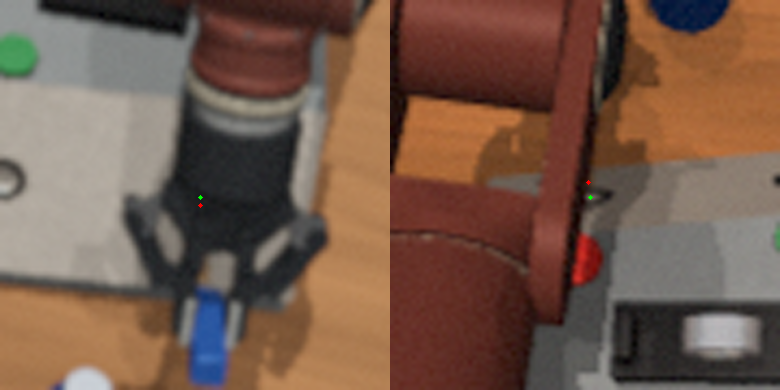

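The tip (red dot, top crop 588,183) sits in front of the mouth (590,197), so I insert gently and watch the force.

```bash
python3 -m handwheel '[[[-0.0034,-0.00067,-0.002,0,0,0],[-0.0034,-0.00067,-0.002,0,0,0],[-0.0034,-0.00067,-0.002,0,0,0],[-0.0034,-0.00067,-0.002,0,0,0],[-0.0034,-0.00067,-0.002,0,0,0],[0,0,0,0,0,0],[0,0,0,0,0,0]]]' 0 && python3 -m handwheel '[[[-0.0034,-0.00067,-0.002,0,0,0],[-0.0034,-0.00067,-0.002,0,0,0],[-0.0034,-0.00067,-0.002,0,0,0],[-0.0034,-0.00067,-0.002,0,0,0],[-0.0034,-0.00067,-0.002,0,0,0],[0,0,0,0,0,0],[0,0,0,0,0,0]]]' 0
```

```text
time: 11.15
tool_pos: [0.7121, 0.1128, 0.1685]
tool_rot: [0.257, -0.093, 0.962, 0.025]
contact_force: [-0.0, -0.2, -1.4]
gripper_width: 0.241
grasp_force: 62.2
time: 11.73
tool_pos: [0.6951, 0.1094, 0.1585]
tool_rot: [0.257, -0.093, 0.962, 0.025]
contact_force: [-0.2, -0.4, -1.2]
gripper_width: 0.239
grasp_force: 62.2
```

```bash
python3 -m handwheel '[[[-0.0034,-0.00067,-0.002,0,0,0],[-0.0034,-0.00067,-0.002,0,0,0],[-0.0034,-0.00067,-0.002,0,0,0],[-0.0034,-0.00067,-0.002,0,0,0],[-0.0017,-0.00034,-0.001,0,0,0],[0,0,0,0,0,0],[0,0,0,0,0,0]]]' 0 && python3 -m handwheel '[[[-0.0017,-0.00034,-0.001,0,0,0],[-0.0017,-0.00034,-0.001,0,0,0],[-0.0017,-0.00034,-0.001,0,0,0],[-0.0017,-0.00034,-0.001,0,0,0],[0,0,0,0,0,0],[0,0,0,0,0,0]]]' 0; python3 look.py st3; rm -f pics/st3.png
```

```text
time: 12.32
tool_pos: [0.6807, 0.1065, 0.1507]
tool_rot: [0.258, -0.093, 0.961, 0.025]
contact_force: [1.8, 1.0, 0.1]
gripper_width: 0.237
grasp_force: 62.2
time: 12.82
tool_pos: [0.6739, 0.1051, 0.1465]
tool_rot: [0.258, -0.093, 0.961, 0.025]
contact_force: [5.4, 1.6, 1.8]
gripper_width: 0.24
grasp_force: 62.2
tcp [0.6739 0.1051 0.1465] x [-0.849 -0.166 -0.501] z [ 0.492  0.096 -0.865]
pred tip [0.5366 0.0783 0.0718]
tip out -0.0556 off [ 0.0003 -0.0002 -0.0004]
scene proj tip [376.1 217.3] hole [376.8 226.1]
rod_tip [([202.5, 195.2], 0.77), ([378.1, 244.9], 0.52)]
hole_left [([375.3, 224.3], 0.75), ([351.1, 224.9], 0.26)]
top proj tip [264.2 204.8] hole [261.7 187.2]
rod_tip [([458.8, 209.1], 0.8)]
hole_left [([260.4, 185.4], 0.64)]
```

```bash
cat > dr.py <<'E'
from h import *
a=np.radians(11.1);ex=np.array([np.cos(a),np.sin(a),0]);ey=np.array([-np.sin(a),np.cos(a),0])
O=np.array([.5835,.0878,0])-.0404*ex-.072*ey
for c in("top","scene"):
    p,D=grab_frame(c);cv2.imwrite(f"pics/raw_{c}.png",p);np.save(f"{c}1.npy",D)
    P,u,v=cloud(c,D,np.ones(D.shape,bool));x=(P-O)@ex;y=(P-O)@ey
    for n,s in(("L",1),("R",-1)):
        k=(s*y>.02)&(s*y<.13)&(x<-.08)&(x>-.27)&(P[:,2]>.03)&(P[:,2]<.18);print(c,n,k.sum(),np.percentile(x[k],[1,5,20,50]).round(3) if k.sum() else "")
E
python3 dr.py
```

```text
top L 1225 [-0.209 -0.205 -0.186 -0.148]
top R 930 [-0.153 -0.15  -0.132 -0.119]
scene L 25 [-0.185 -0.184 -0.183 -0.179]
scene R 270 [-0.153 -0.151 -0.118 -0.104]
```

```bash
python3 dr.py
python3 - <<'E'
import cv2
p=cv2.imread("pics/raw_top.png");cv2.imwrite("pics/dr.png",cv2.resize(p[150:290,210:380],(680,560),interpolation=cv2.INTER_CUBIC))
E
```

```text
top L 1350 [-0.219 -0.215 -0.193 -0.153]
top R 932 [-0.153 -0.15  -0.132 -0.119]
scene L 28 [-0.194 -0.194 -0.192 -0.189]
scene R 273 [-0.155 -0.151 -0.117 -0.103]
```

View pics/dr.png

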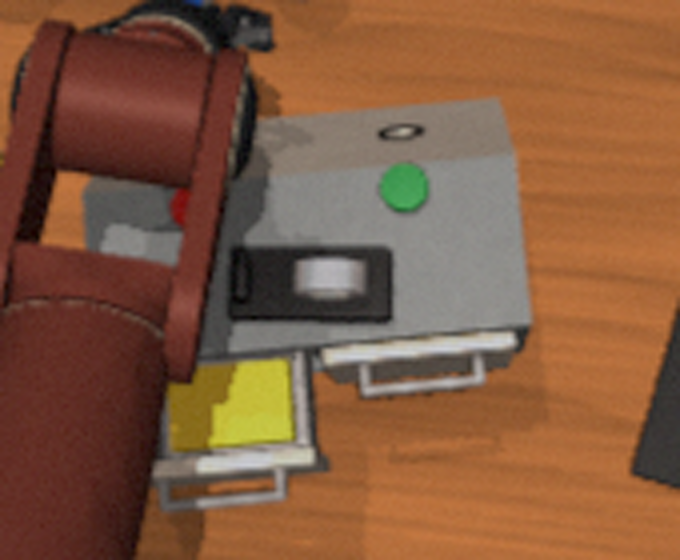

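The drawer on the red side is open with yellow contents showing (crop 230,400) and still sliding; the green side is shut (crop 420,350). Withdraw straight out, then lift.

```bash
python3 -m handwheel '[[[0.0034,0.00067,0.002,0,0,0],[0.0085,0.00167,0.005,0,0,0],[0.0085,0.00167,0.005,0,0,0],[0.0085,0.00167,0.005,0,0,0],[0.0085,0.00167,0.005,0,0,0],[0.0085,0.00167,0.005,0,0,0],[0.0085,0.00167,0.005,0,0,0],[0.0085,0.00167,0.005,0,0,0],[0.0085,0.00167,0.005,0,0,0],[0.0085,0.00167,0.005,0,0,0],[0.0017,0.0003,0.015,0,0,0],[0,0,0.03,0,0,0],[0,0,0.03,-0.96,4.9,0],[0,0,0.03,-0.96,4.9,0],[0,0,0.02,-0.96,4.9,0],[0,0,0.01,-0.96,4.9,0],[0,0,0,-0.96,4.9,0],[0,0,0,-0.96,4.9,0],[0,0,0,0,0,0]]]' 0; python3 dr.py
python3 - <<'E'
from h import *
from scipy.spatial.transform import Rotation as R
s=state();w=s["tool_rot"];M=R.from_quat(w[[1,2,3,0]]).as_matrix();print(s["tool_pos"],M.round(3))
E
```

```text
time: 14.9
tool_pos: [0.7572, 0.1214, 0.3264]
tool_rot: [-0.001, -0.096, 0.995, -0.0]
contact_force: [0.8, 0.5, -2.4]
gripper_width: 0.239
grasp_force: 62.2
top L 1798 [-0.222 -0.216 -0.191 -0.14 ]
top R 923 [-0.153 -0.15  -0.132 -0.119]
scene L 288 [-0.223 -0.219 -0.195 -0.192]
scene R 275 [-0.153 -0.151 -0.117 -0.103]
[0.75567025 0.12123351 0.32636801] [[-0.981 -0.191 -0.   ]
 [-0.191  0.981  0.   ]
 [-0.     0.    -1.   ]]
```

The drawer is fully open (handle at about -0.223). I carry the rod back to its old place.

```bash
python3 -m handwheel '[[[-0.006,-0.015,0,0,0,-0.8],[-0.0128,-0.0312,0,0,0,-1.66],[-0.0128,-0.0312,0,0,0,-1.66],[-0.0128,-0.0312,0,0,0,-1.66],[-0.0128,-0.0312,0,0,0,-1.66],[-0.0128,-0.0312,0,0,0,-1.66],[-0.0128,-0.0312,0,0,0,-1.66],[-0.0128,-0.0312,0,0,0,-1.66],[-0.0128,-0.0312,0,0,0,-1.66],[-0.0128,-0.0312,0,0,0,-1.66],[-0.0128,-0.0312,0,0,0,-1.66],[-0.0128,-0.0312,0,0,0,-1.66],[-0.0128,-0.0312,0,0,0,-1.66],[-0.0128,-0.0312,0,0,0,-1.66],[-0.0128,-0.0312,0,0,0,-1.66],[-0.0128,-0.0312,0,0,0,-1.66],[-0.007,-0.017,0,0,0,-0.85],[0,0,0,0,0,0],[0,0,0,0,0,0]]]' 0 && python3 -m handwheel '[[[0,0,-0.03,0,0,0],[0,0,-0.038,0,0,0],[0,0,-0.038,0,0,0],[0,0,-0.038,0,0,0],[0,0,-0.038,0,0,0],[0,0,-0.038,0,0,0],[0,0,-0.03,0,0,0],[0,0,-0.017,0,0,0],[0,0,0,0,0,0],[0,0,0,0,0,0],[0,0,0,0,0,0]]]' 0
python3 - <<'E'
from h import *
from scipy.spatial.transform import Rotation as R
s=state();w=s["tool_rot"];M=R.from_quat(w[[1,2,3,0]]).as_matrix();print(s["tool_pos"],M.round(3),np.degrees(np.arctan2(M[1,0],M[0,0])))
E
```

```text
time: 16.58
tool_pos: [0.5483, -0.3796, 0.3281]
tool_rot: [0.001, 0.136, 0.991, -0.0]
contact_force: [0.8, -0.4, -1.6]
gripper_width: 0.239
grasp_force: 62.2
time: 17.5
tool_pos: [0.5512, -0.3791, 0.0633]
tool_rot: [0.002, 0.135, 0.991, -0.001]
contact_force: [0.3, -0.8, -1.9]
gripper_width: 0.239
grasp_force: 62.2
[ 0.55122957 -0.37910505  0.06333487] [[-0.964  0.267  0.003]
 [ 0.267  0.964 -0.002]
 [-0.003 -0.002 -1.   ]] 164.53941235195506
```

```bash
python3 -m handwheel '[[[0,0,-0.02,0,0,0],[0,0,-0.015,0,0,0],[0,0,-0.008,0,0,0],[0,0,-0.005,0,0,0],[0,0,-0.003,0,0,0],[0,0,-0.001,0,0,0],[0,0,0,0,0,0],[0,0,0,0,0,0],[0,0,0,0,0,0]]]' 0
```

```text
time: 18.25
tool_pos: [0.5506, -0.3796, 0.0106]
tool_rot: [0.001, 0.135, 0.991, -0.0]
contact_force: [-1.8, 1.2, 5.8]
gripper_width: 0.241
grasp_force: 63.1
```

The rod is on the floor with a light contact of 5.8 N. Release to a partial opening, rise and look.

```bash
python3 -m handwheel '[[[0,0,0,0,0,0],[0,0,0,0,0,0],[0,0,0,0,0,0],[0,0,0,0,0,0],[0,0,0,0,0,0],[0,0,0,0,0,0]]]' 0.6 && python3 -m handwheel '[[[0,0,0.01,0,0,0],[0,0,0.02,0,0,0],[0,0,0.035,0,0,0],[0,0,0.038,0,0,0],[0,0,0.038,0,0,0],[0,0,0.038,0,0,0],[0,0,0.038,0,0,0],[0,0,0.038,0,0,0],[0,0,0.02,0,0,0],[-0.005,-0.035,0,0,0,0],[-0.005,-0.035,0,0,0,0],[-0.005,-0.035,0,0,0,0],[-0.005,-0.035,0,0,0,0],[-0.005,-0.035,0,0,0,0],[0,0,0,0,0,0],[0,0,0,0,0,0],[0,0,0,0,0,0]]]' 0.6; python3 dr.py
python3 - <<'E'
import cv2,numpy as np
a=cv2.imread("pics/raw_scene.png");b=cv2.imread("pics/raw_top.png")
cv2.imwrite("pics/end.png",cv2.resize(np.vstack([a[130:330,170:490],b[100:300,140:460]]),(480,600)))
E
```

```text
time: 18.75
tool_pos: [0.5499, -0.3789, 0.0086]
tool_rot: [-0.0, 0.135, 0.991, 0.0]
contact_force: [-0.2, -0.2, -0.6]
gripper_width: 0.601
grasp_force: 0.0
time: 20.17
tool_pos: [0.525, -0.5536, 0.2841]
tool_rot: [0.0, 0.135, 0.991, 0.0]
contact_force: [0.1, 0.1, 0.3]
gripper_width: 0.602
grasp_force: 0.0
top L 1799 [-0.222 -0.216 -0.191 -0.14 ]
top R 931 [-0.153 -0.15  -0.132 -0.119]
scene L 854 [-0.221 -0.201 -0.192 -0.19 ]
scene R 273 [-0.154 -0.151 -0.118 -0.104]
```

View pics/end.png

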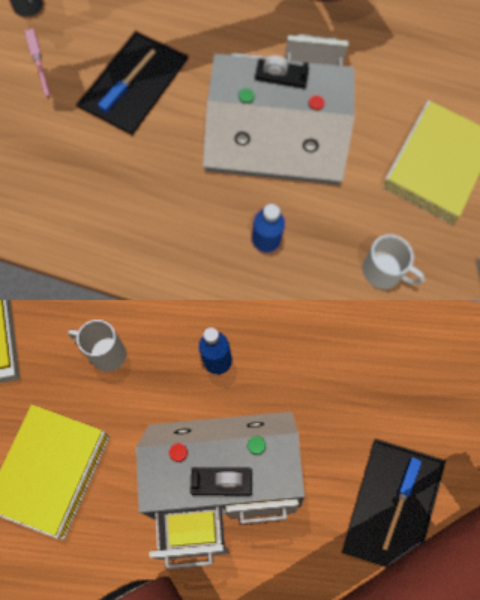

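The rod lies flat in the tray (scene half 125,80). The red-side drawer is open and the green-side one is shut. The bottle, mug, folders and dispenser look to be where they started, and the gripper touches nothing.

```bash
python3 -c "
from plant import *
print(job_done())"
```

```text
the job is handed in; nothing more can be done
None
```

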